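# Hang the loaded weighing pan on the spring balance

### The job

Weigh the sample jar: pick up the one-sided weighing pan by its black grip with the jar standing on it, press its crossbar past the sprung brass latch of the spring balance's hook and seat it there, so that the latch shuts behind it. Nobody knows how full the jar is, so lower the pan slowly until the balance carries the whole weight and nothing pulls or pushes on your hand any more, and only then let go: the pan must not drop, sink, bounce or swing. Do not force the balance, nor knock it or the things around it.

Things in the scene. Friction and masses are not known exactly. Their poses are not given: they have to be found in the camera images.
- weighing_pan: one-sided steel weighing pan, 0.24 kg, standing on the worktop: round dish 109 mm wide, rim 12 mm high, floor 4 mm thick; at its -x side a post rises to a black grip, and an arm runs back in +x at 170 mm height and forks to hold a crossbar above the dish's centre; brass trim weight at the +x rim. Hung by the crossbar it is about level. Origin: centre of the underside; z up, x from grip to crossbar
- pan_grip (a point): centre of the black grip block, 110 mm in -x of the pan's centre, 150 mm above its underside; 30 mm (x) by 14 mm (y, between the fingers) by 60 mm high. Grip it from above across the 14 mm, 100 N or more: the load hangs 110 mm to one side. Axes as the pan's
- crossbar (a point): middle of the crossbar, a 6 mm round bar along the pan's y, 170 mm above the underside and 110 mm in +x of the grip, 34 mm long between the fork's prongs, a 12 mm disc either side of its 14 mm wide bare middle, where the hook belongs. The fork is open for 28 mm towards the grip. Axes as the pan's
- sample_jar: glass jar with brown powder and a steel lid, 76 mm diameter, 115 mm high, standing loose on the pan's floor up to 11 mm off its centre. Mass between 0.12 and 0.66 kg, not known beforehand. Origin: centre of the underside
- stand: fixed retort stand: grey base plate 190 by 150 by 12 mm, x from -130 to +60 mm; steel rod 602 mm high at the origin; at 546 mm height a boom runs in -x to a white tubular spring balance, 31 mm diameter, from 371 to 534 mm height, its axis 170 mm in -x of the rod. Origin: under the rod on the worktop; z up; -x is the side the hook opens to, towards the robot
- hook_seat (a point): where the crossbar's centre lies when seated in the balance's J hook; 290 mm above the worktop unloaded; axes as the stand's. Hook of 5 mm wire, inner width 16 mm; its tip is 12.5 mm in -x of the seat, top 16.5 mm above it; the shank bends over the seat 34 mm above it. Enter from -x with the crossbar's centre 22 to 26 mm above the seat, then lower between 6 mm short of the seat and 1 mm past it
- scale_hook (a joint): how far the hook is drawn down out of the balance (m): 0 unloaded, end stop at 0.105. Its spring begins to yield at about 2 N and then takes 75 N/m, so the loaded pan draws it down some 20 to 92 mm. Lightly damped: let go of an unbalanced load and it bounces
- hook_latch (a joint): sprung brass latch of the hook (rad): 0 shut against the inside of the tip, 0.95 fully open, inwards. Pivot 2 mm in +x and 32 mm above the seat, 22 mm long. A crossbar pushed in +x over the tip opens it with 2 to 4 N; once lowered to about 7 mm above the seat it springs shut over the bar
- beaker_100: small glass beaker, 52 mm diameter, 70 mm high; bystander, stays where it is
- erlenmeyer: conical flask, 74 mm diameter, 111 mm high; bystander, stays where it is
- amber_bottle: amber reagent bottle with black cap, 66 mm diameter, 141 mm high; bystander, stays where it is
- filter_box: flat round green and white box, 98 mm diameter, 22 mm high; bystander, stays where it is
There are look-alikes about, which are no part of the job. What is shaped like the sample_jar but turquoise is not meant.

How it is judged:
On the way, in this order (a step that is already met when the one before it is completed fails the run):
1. the pan is lifted clear of the worktop with the jar standing on it (height (world z) of weighing_pan above 0.03 m and horizontal distance between sample_jar and weighing_pan below 0.03 m and distance between crossbar and hook_seat above 0.03 m), for 0.1 s.
2. the crossbar lies in the hook and the latch is shut behind it (distance between crossbar and hook_seat below 0.007 m and value of joint hook_latch below 0.12 rad), for 0.2 s.
At the end, for the whole second after the job is handed in: the pan hangs free and still (under 60 mm/s): crossbar within 7 mm of the hook seat, latch shut (under 0.12 rad), hook drawn down over 15 mm, pan over 16 mm above the worktop and within 0.2 rad of level, jar upright (0.25 rad) within 25 mm of the pan's centre, nothing touched (all of step 2 and value of joint scale_hook above 0.015 m and height (world z) of weighing_pan above 0.016 m and angle between weighing_pan's own z axis and vertical below 0.2 rad and angle between sample_jar's own z axis and vertical below 0.25 rad and distance between sample_jar and weighing_pan below 0.025 m and linear speed of weighing_pan below 0.06 m/s and contact force between the fingers and weighing_pan below 0.05 N).
It fails at once if the load drops or jerks on the balance (hook, drawn down over 8 mm, faster than 0.15 m/s), or sinks or bounces when let go (faster than 0.07 m/s with the fingers off the pan) (value of joint scale_hook above 0.008 m and ((velocity of joint scale_hook above 0.15 m/s or velocity of joint scale_hook below -0.15 m/s) or (contact force between the fingers and weighing_pan below 0.5 N and (velocity of joint scale_hook above 0.07 m/s or velocity of joint scale_hook below -0.07 m/s)))).
It fails at once if the balance is drawn to its end stop (100 mm) or the pan is forced against it (over 15 N) (value of joint scale_hook above 0.1 m or contact force between stand and weighing_pan above 15 N).
It fails at once if the robot knocks the balance or its stand (over 5 N) (contact force between the arm and stand above 5 N).
It fails at once if the pan tips or swings by more than 0.3 rad, or the jar tips (0.4 rad) or slides off (40 mm) (angle between weighing_pan's own z axis and vertical above 0.3 rad or angle between sample_jar's own z axis and vertical above 0.4 rad or distance between sample_jar and weighing_pan above 0.04 m).
It fails at once if a bystander is moved by more than 15 mm (distance of any of beaker_100, erlenmeyer, amber_bottle, filter_box from where it was at the start of the episode above 0.015 m).
It also fails if it takes over 58 s, if anything falls off the work surface, if the arm or the gripper's body presses on something with over 40 N, if the wrist force passes 120 N, or if a joint passes its speed limit or range.

### The arm

A 6-joint arm with a two-finger parallel gripper is mounted at the origin on a cart in front of the work surface, level with it; the furniture and walls round the work are solid. World frame = base frame: x ahead of the robot, y to its left, z up, the work surface at z = 0. Lengths are in m, angles in rad, forces in N, time in s.
With the tool pointing down it reaches from about 0.25 to 0.8 m from the base axis. Payload 8.5 kg.
Tool frame: the origin (TCP) lies midway between the tips of the shut fingers; the grasp point (between the pads) lies 19 mm behind it (ctrl.tcp_to_grasp is the distance from the TCP to the grasp point, in m); z points along the fingers, y is the line along which they close (so a half turn about z gives the same grasp; the last joint's range is limited). The gripper opens to 85 mm and grips with 20 to 120 N. Pads are 22 mm wide; open, the fingers measure 114 mm over their backs; the gripper's body (76 mm by 85 mm) begins 54 mm behind the grasp point. The pads swing forward as they close: fully open they stand 13 mm farther back than shut.
Start: joints at [-1.307, 0.238, -0.013, 1.319, 0, 1.571], TCP at [0.137, -0.507, 0.231] pointing down, gripper open.
Joint ranges: [-2.66, 2.66], [-1.03, 1.9], [-1.14, 1.46], [-1.82, 2.27], [-1.45, 1.34], [-3.14, 3.14]. Speed limits (rad/s): [2.22, 2.22, 2.79, 3.14, 3.14, 3.14].

### API

Orientations are given as a 3x3 rotation matrix whose columns are the frame's x, y, z axes.
In Python, from workcell import monitor, camera, camera_info, close_job, ctrl gives the robot as it stands.
- The arm moves only by the shell command python3 -m crank 'ROWS' [FORCE]. ROWS is JSON, a list of rows, each an object with "offset": the shift along the tool's x, y, z in m, a list of three; "delta_rot": the turn, a rotation vector about the tool's x, y, z in degrees, a list of three; "grip": the closure in counts, from 0 (fully open) to 255 (shut). A call has exactly 8 rows; each row shifts and turns the commanded pose from where the row before left it, along the tool's axes as they then stand; what a row does not reach is not made up. A row lasts 1/8 s, in which the tool goes at most 62.5 mm and 10.7 degrees, less where a joint would pass 70% of its speed; a pose out of reach is approached as far as the arm can. A call with a gripper value outside its range is refused whole. The fingers move at their own pace and stop on an object; FORCE is the grip in N (left out, the last holds). Time passes only in rows, so rows that do not move let the fingers close, or fill a call up. It gives the time, the measured TCP pose, the force, the opening and the grip force at its end, in the units of the state.
- monitor.observe(): the state, without advancing time (a new reading comes with each control period).
- camera(name): name is "scene" or "top" or "wrist"; returns the picture (384x512x3 uint8, blue, green, red); there is no depth.
- camera_info(name): a dict with "fx", "fy", "cx", "cy" (pixels), "R" (3x3) and "t" (3): a world point X has camera coordinates R X + t. Camera axes: x right, y down, z forward; pixel columns grow to the right and rows downward; lengths in m; the calibration is good to about 2 mm. The wrist camera is an equidistant fisheye: a pixel r from the principal point sees the ray r / f radians off the axis. A picture is of the moment at which its call begins: read the wrist's pose just before it. camera_info takes no time and is no camera call; for the wrist camera it gives the pose at the moment of the call.
- close_job(): hands the job in; it is judged then, once.
The state is a dict: "time_s": time; "joints": joint angles; "dq": joint speeds; "tau": joint torques, N m; "tool_pos": TCP position; "tool_rot": TCP orientation; "force": force on the tool from outside, world axes, zero at the start; "wrist_torque": the same for the moment, N m; "width": finger opening in m; "finger_force": force on a finger pad.
Only numpy, scipy, OpenCV 4.12 (cv2) and the standard library are available. Lean on these libraries where they do the work, as an engineer would, in place of code of your own. Each camera call takes 0.05 s, during which the arm holds its last target. There are 200 camera calls.

## Working session

There is one attempt and no reset: what is moved stays moved. The work goes in short steps, Python scripts to look and compute and a shell command to move; the robot and the scene stay as the last step left them, time stands still between calls to the robot, and variables do not carry over. Pictures are saved under pics/ and viewed, at most 10 in all, crops included, and the job is handed in when it is done.

```bash
ls; mkdir -p pics; python3 - <<'E'
from workcell import monitor, camera, camera_info, ctrl
import cv2, numpy as np
np.set_printoptions(precision=4,suppress=True)
s=monitor.observe(); print(s); print(ctrl.tcp_to_grasp)
ims=[]
for n in ("scene","top","wrist"):
    print(n,camera_info(n)); im=camera(n); cv2.imwrite(f'pics/{n}0.png',im)
E
```

```text
pics
{'time_s': 0.0, 'joints': array([-1.307 ,  0.2388, -0.0143,  1.3192,  0.    ,  1.5708]), 'dq': array([-0.0012,  0.0013,  0.0002,  0.0006,  0.0003,  0.001 ]), 'tau': array([  0.0029, -53.8789,  34.6433,   0.0189,   0.0004,   0.0001]), 'tool_pos': array([ 0.1368, -0.5064,  0.2307]), 'tool_rot': array([[ 0.9654,  0.2608, -0.0003],
       [ 0.2608, -0.9654,  0.0014],
       [ 0.    , -0.0014, -1.    ]]), 'force': array([-0.3788, -0.2339, -0.5426]), 'wrist_torque': array([ 0.0139, -0.0399, -0.0047]), 'finger_force': 0.0, 'width': 0.08547693117560322}
0.0187
scene {'fx': 367.58466056593545, 'fy': 367.58466056593545, 'cx': 254.6891245351285, 'cy': 193.8884536382903, 'R': array([[-0.8216, -0.5699, -0.0128],
       [-0.2604,  0.3951, -0.881 ],
       [ 0.5071, -0.7205, -0.473 ]]), 't': array([0.5297, 0.2969, 0.7435])}
top {'fx': 419.81680531951434, 'fy': 419.81680531951434, 'cx': 252.45830888022746, 'cy': 186.52263353723762, 'R': array([[ 0.0158, -0.9999,  0.0009],
       [-0.981 , -0.0157, -0.1933],
       [ 0.1933,  0.0022, -0.9811]]), 't': array([0.0547, 0.6123, 1.2406])}
wrist {'fx': 297.3186396354542, 'fy': 297.3186396354542, 'cx': 255.04434844035657, 'cy': 195.1699637296018, 'R': array([[ 0.2613, -0.9653, -0.0012],
       [-0.9143, -0.2479,  0.3204],
       [-0.3096, -0.0826, -0.9473]]), 't': array([-0.5236, -0.0414,  0.3801])}
```

View pics/scene0.png

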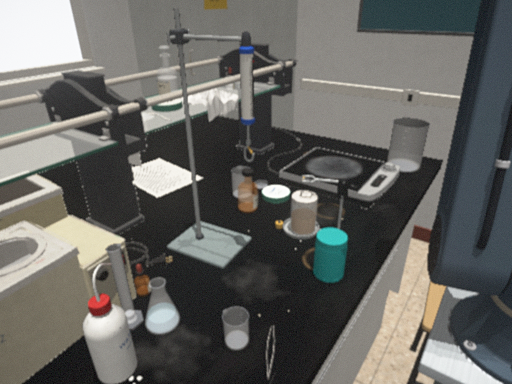

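View pics/top0.png

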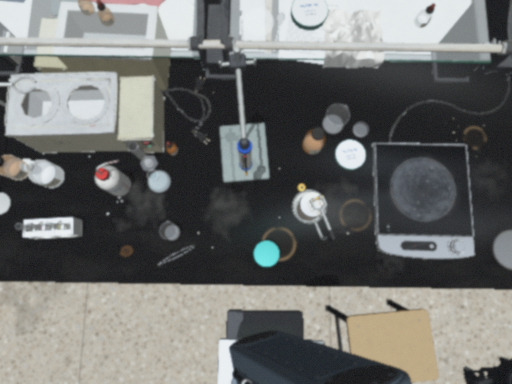

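The scene view shows the retort stand with its rod base at about (197,235) and the hook at (249,150). The pan with the brown/white jar is at (304,213) and its post at about (340,200). In the top view the dish is at (309,208) and the grip near (324,230).

There are two jar candidates: the pale brown-powder jar at scene (304,213), and the turquoise one at scene (330,254) / top (266,253). The first is the one meant, since it has brown powder and stands on the pan. I'll confirm with an enlarged crop.

```bash
python3 - <<'E'
import cv2, numpy as np
a=cv2.imread('pics/scene0.png')[115:265,265:365]; b=cv2.imread('pics/top0.png')[170:270,255:355]
c=cv2.imread('pics/scene0.png')[105:175,215:285]
A=cv2.resize(a,(400,600),interpolation=cv2.INTER_CUBIC)
B=cv2.resize(b,(400,400),interpolation=cv2.INTER_CUBIC);C=cv2.resize(c[:, :],(400,400),interpolation=cv2.INTER_CUBIC)[:200*2]
C=cv2.resize(c[20:55],(400,200),interpolation=cv2.INTER_CUBIC)
cv2.imwrite('pics/crop1.png',np.hstack([A,np.vstack([B,C])]))
E
```

```text
(no output)
```

View pics/crop1.png

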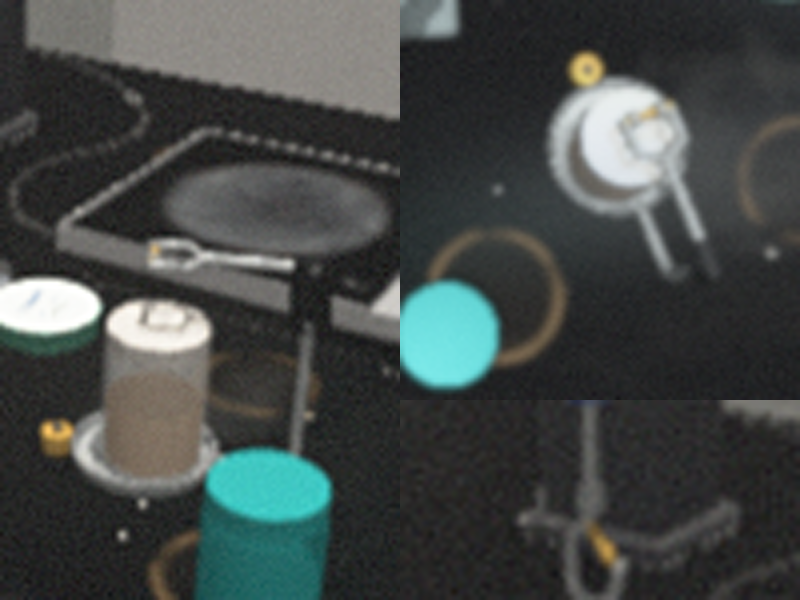

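The crop confirms the brown-powder jar standing in the dish, with the brass trim weight beside the rim. The grip is the black block at scene ~(342,190) / top ~(332,234), and the crossbar is at scene (304,178) / top (317,198). The hook with its brass latch is at scene (250,150). Next I'll triangulate these.

```bash
cat > h.py <<'E'
import numpy as np, cv2
from workcell import monitor, camera, camera_info, ctrl
np.set_printoptions(precision=4,suppress=True)
def ray(ci,p,fish=False):
    R=np.array(ci['R']);t=np.array(ci['t'])
    x=(p[0]-ci['cx'])/ci['fx'];y=(p[1]-ci['cy'])/ci['fy']
    if fish:
        r=np.hypot(x,y); s=np.sin(r)/r if r>1e-9 else 1; d=np.array([x*s,y*s,np.cos(r)])
    else: d=np.array([x,y,1.]); d/=np.linalg.norm(d)
    return -R.T@t, R.T@d
def plane(rd,z): o,d=rd; return o+d*(z-o[2])/d[2]
def tri(*rs):
    A=sum(np.eye(3)-np.outer(d,d) for o,d in rs); b=sum((np.eye(3)-np.outer(d,d))@o for o,d in rs)
    X=np.linalg.solve(A,b); return X,[np.linalg.norm(np.cross(X-o,d)) for o,d in rs]
def proj(ci,X,fish=False):
    c=np.array(ci['R'])@X+np.array(ci['t'])
    if fish:
        r=np.hypot(c[0],c[1]); th=np.arctan2(r,c[2]); return ci['cx']+ci['fx']*th*c[0]/r, ci['cy']+ci['fx']*th*c[1]/r
    return ci['cx']+ci['fx']*c[0]/c[2], ci['cy']+ci['fy']*c[1]/c[2]
E
python3 - <<'E'
from h import *
S=camera_info('scene');T=camera_info('top')
print('cam',-S['R'].T@S['t'],-T['R'].T@T['t'])
P=lambda s,t: tri(ray(S,s),ray(T,t))
print('dish plane', plane(ray(T,(310,206)),0.01),plane(ray(S,(301.5,229)),0.01))
print('trim',P((279,224.5),(301.7,187.5)))
print('crossbar',P((304.2,178),(317.5,198)))
print('grip top',P((342,182),(332,234.5)), plane(ray(T,(332,234.5)),.17))
print('rodtop',P((176,11),(237,50)),'rod-boom')
im=cv2.imread('pics/top0.png').astype(int);b,g,r=im[...,0],im[...,1],im[...,2]
for n,I,(y0,y1,x0,x1) in (('top',im,(130,175,225,265)),('scene',cv2.imread('pics/scene0.png').astype(int),(30,140,230,265))):
    m=np.zeros(I.shape[:2],np.uint8); q=(I[...,0]>I[...,2]+60); m[y0:y1,x0:x1]=q[y0:y1,x0:x1]
    k,l,st,c=cv2.connectedComponentsWithStats(m); print(n,st[1:],c[1:])
E
```

```text
cam [0.1355 0.7203 0.6201] [0.36   0.0615 1.3355]
dish plane [ 0.5608 -0.12    0.01  ] [ 0.5478 -0.1043  0.01  ]
trim (array([ 0.6208, -0.0948,  0.0049]), [np.float64(0.0007155181910317516), np.float64(0.0007155181910318482)])
crossbar (array([ 0.5582, -0.1202,  0.1691]), [np.float64(0.0016955712776581307), np.float64(0.0016955712776581776)])
grip top (array([ 0.4587, -0.1583,  0.1675]), [np.float64(0.0007684373642214915), np.float64(0.0007684373642214222)]) [ 0.4578 -0.1581  0.17  ]
rodtop (array([0.7725, 0.097 , 0.595 ]), [np.float64(0.00010176958515386614), np.float64(0.00010176958515386373)]) rod-boom
top [[237 142  15  12  94]
 [245 169   2   1   2]] [[244.0426 148.0319]
 [245.5    169.    ]]
scene [[239  46  15   7  91]
 [242 119  13   5  44]] [[246.1538  48.956 ]
 [247.9545 121.1364]]
```

```bash
python3 - <<'E'
from h import *
S=camera_info('scene');T=camera_info('top')
rod=np.array([.7725,.097])
X,e=tri(ray(S,(246.2,48.5)),ray(T,(244,148)));print('bal top',X,e,np.linalg.norm(X[:2]-rod))
for n,p in (('ring lo',(248,121)),('latch',(250,149.5)),('bend',(248.6,142.5)),('hookbot',(248,159))):
    o,d=ray(S,p)
    # intersection with vertical plane through rod and balance top
    u=(X[:2]-rod);u/=np.linalg.norm(u);nrm=np.array([-u[1],u[0],0])
    k=(nrm@(np.append(rod,0)-o))/(nrm@d);Y=o+k*d;print(n,Y,'from rod',(Y[:2]-rod)@u)
print('dir',np.degrees(np.arctan2(-u[1],-u[0])))
# base plate corners and rod foot, top view
print('rod foot', plane(ray(S,(197.5,236)),.012))
im=cv2.imread('pics/top0.png');b,g,r=[im[...,i].astype(int) for i in range(3)]
m=np.zeros(b.shape,np.uint8);m[118:190,212:275]=(((g>95)&(b<200))[118:190,212:275])
c=max(cv2.findContours(m,0,1)[0],key=cv2.contourArea);rect=cv2.minAreaRect(c);print(rect)
for q in cv2.boxPoints(rect):print(q,plane(ray(T,q),.012))
E
```

```text
bal top [0.5985 0.0823 0.528 ] [np.float64(0.0014598187197056862), np.float64(0.0014598187197056843)] 0.17465429339362346
ring lo [0.5996 0.0824 0.3789] from rod 0.17348906805313877
latch [0.596  0.0821 0.3127] from rod 0.1771535719142997
bend [0.5993 0.0824 0.329 ] from rod 0.17382740218241358
hookbot [0.6019 0.0826 0.2881] from rod 0.17122553235842292
dir 4.8341199537639525
rod foot [0.7788 0.0967 0.012 ]
((243.22952270507812, 149.0246124267578), (62.56019973754883, 46.98805236816406), 84.80557250976562)
[217. 120.] [0.8437 0.1856 0.012 ]
[263.7951 115.7459] [0.8611 0.0306 0.012 ]
[269.459  178.0492] [0.6495 0.0101 0.012 ]
[222.6639 182.3033] [0.6331 0.1606 0.012 ]
```

```bash
R='' ; python3 -m crank '[{"offset":[0.05,-0.0316,-0.009],"delta_rot":[0,0,0],"grip":0},{"offset":[0.05,-0.0316,-0.009],"delta_rot":[0,0,0],"grip":0},{"offset":[0.05,-0.0316,-0.009],"delta_rot":[0,0,0],"grip":0},{"offset":[0.05,-0.0316,-0.009],"delta_rot":[0,0,0],"grip":0},{"offset":[0.05,-0.0316,-0.009],"delta_rot":[0,0,0],"grip":0},{"offset":[0.05,-0.0316,-0.009],"delta_rot":[0,0,0],"grip":0},{"offset":[0.05,-0.0316,-0.009],"delta_rot":[0,0,0],"grip":0},{"offset":[0.05,-0.0316,-0.009],"delta_rot":[0,0,0],"grip":0}]' 100
python3 -m crank '[{"offset":[0,0,0],"delta_rot":[0,0,10.5],"grip":0},{"offset":[0,0,0],"delta_rot":[0,0,10.5],"grip":0},{"offset":[0,0,0],"delta_rot":[0,0,10.5],"grip":0},{"offset":[0,0,0],"delta_rot":[0,0,10.5],"grip":0},{"offset":[0,0,0],"delta_rot":[0,0,10.5],"grip":0},{"offset":[0,0,0],"delta_rot":[0,0,10.5],"grip":0},{"offset":[0,0,0],"delta_rot":[0,0,10.5],"grip":0},{"offset":[0,0,0],"delta_rot":[0,0,10.5],"grip":0}]'
python3 -m crank '[{"offset":[0,0,0],"delta_rot":[0,0,10.5],"grip":0},{"offset":[0,0,0],"delta_rot":[0,0,10.5],"grip":0},{"offset":[0,0,0],"delta_rot":[0,0,10.5],"grip":0},{"offset":[0,0,0],"delta_rot":[0,0,10.5],"grip":0},{"offset":[0,0,0],"delta_rot":[0,0,10.5],"grip":0},{"offset":[0,0,0],"delta_rot":[0,0,10.5],"grip":0},{"offset":[0,0,0],"delta_rot":[0,0,10.5],"grip":0},{"offset":[0,0,0],"delta_rot":[0,0,10.5],"grip":0}]'
python3 - <<'E'
from h import *
s=monitor.observe();print(s['time_s'],s['joints'],s['tool_pos'],s['tool_rot'])
ci=camera_info('wrist');im=camera('wrist');cv2.imwrite('pics/w1.png',im)
np.savez('w1.npz',**{k:ci[k] for k in ci})
for n,X in (('grip top',[.4587,-.1583,.18]),('cross',[.558,-.12,.17]),('seat',[.601,.0825,.29])):print(n,proj(ci,np.array(X),1))
E
```

```text
time_s: 1.15
tool_pos: [0.4581, -0.1567, 0.3036]
tool_rot: [[0.965, 0.261, 0.0], [0.261, -0.965, -0.0], [0.0, 0.0, -1.0]]
force: [0.3, -0.3, -0.3]
width: 0.0853
finger_force: 0.0
time_s: 2.15
tool_pos: [0.3204, -0.3277, 0.3034]
tool_rot: [[0.614, -0.784, 0.092], [-0.787, -0.598, 0.154], [-0.065, -0.167, -0.984]]
force: [0.4, 0.3, -0.1]
width: 0.0855
finger_force: 0.0
time_s: 3.15
tool_pos: [-0.0281, -0.3701, 0.305]
tool_rot: [[-0.264, -0.898, 0.352], [-0.886, 0.37, 0.279], [-0.381, -0.239, -0.893]]
force: [-1.1, -0.4, -0.3]
width: 0.0859
finger_force: 0.0
3.15 [-1.8611  0.2365  0.0619  1.7872  0.2605  3.1406] [-0.0281 -0.3701  0.305 ] [[-0.2637 -0.898   0.3522]
 [-0.8862  0.3697  0.2791]
 [-0.3808 -0.2385 -0.8933]]
grip top (np.float64(102.99209893956166), np.float64(276.77741182161566))
cross (np.float64(92.62386010403725), np.float64(281.0685920941039))
seat (np.float64(113.73281739721759), np.float64(355.6024078464943))
```

View pics/w1.png

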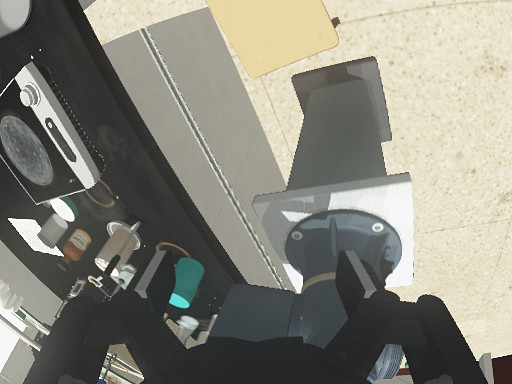

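That turn ran joint 6 into its limit, because its sign is opposite to what I assumed: yaw = j1 + π − j6. The natural flipped pose is j6 ≈ −40°, reached by turning the other way. I'll work out the way back.

```bash
cat >> h.py <<'E'
from scipy.spatial.transform import Rotation as Ro
def down(yaw):
    c,s=np.cos(np.radians(yaw)),np.sin(np.radians(yaw)); return np.array([[c,s,0],[s,-c,0],[0,0,-1.]])
def plan(pos,yaw,n=8,base=None,trans_first=True):
    """per-row offset (tool frame at each row, shift then turn) and rotvec deg"""
    s=monitor.observe(); p=np.array(s['tool_pos']);R=np.array(s['tool_rot'])
    rv=Ro.from_matrix(R.T@down(yaw)).as_rotvec(); st=(np.array(pos)-p)/n
    print('rot/row',np.degrees(rv)/n,'|step|',np.linalg.norm(st))
    for i in range(n): print(i,(R@Ro.from_rotvec(rv*i/n).as_matrix()).T@st)
E
python3 - <<'E'
from h import *
for y in (-60,-40,-20): print(y); plan((0.12,-0.43,.30),y)
E
```

```text
-60
rot/row [-2.882   1.9023 -6.1429] |step| 0.020512910746928962
0 [ 0.0018 -0.0198  0.0051]
1 [ 0.0038 -0.0197  0.0042]
2 [ 0.0058 -0.0194  0.0033]
3 [ 0.0077 -0.0188  0.0026]
4 [ 0.0096 -0.018   0.002 ]
5 [ 0.0114 -0.017   0.0014]
6 [ 0.0131 -0.0157  0.001 ]
7 [ 0.0147 -0.0143  0.0007]
-40
rot/row [-3.267   1.4157 -8.5919] |step| 0.020512910746928962
0 [ 0.0018 -0.0198  0.0051]
1 [ 0.0047 -0.0196  0.004 ]
2 [ 0.0075 -0.0189  0.0031]
3 [ 0.0101 -0.0177  0.0023]
4 [ 0.0126 -0.0161  0.0016]
5 [ 0.0149 -0.0141  0.0011]
6 [ 0.0168 -0.0118  0.0007]
7 [ 0.0183 -0.0092  0.0005]
-20
rot/row [ -3.6095   0.8618 -11.0363] |step| 0.020512910746928962
0 [ 0.0018 -0.0198  0.0051]
1 [ 0.0055 -0.0194  0.0039]
2 [ 0.0091 -0.0182  0.0028]
3 [ 0.0124 -0.0162  0.0019]
4 [ 0.0153 -0.0137  0.0012]
5 [ 0.0176 -0.0105  0.0006]
6 [ 0.0193 -0.007   0.0004]
7 [ 0.0203 -0.0032  0.0003]
```

```bash
python3 -m crank '[{"offset":[0.002,-0.020,0.005],"delta_rot":[-3.27,1.42,-8.6],"grip":0},{"offset":[0.005,-0.020,0.004],"delta_rot":[-3.27,1.42,-8.6],"grip":0},{"offset":[0.0075,-0.019,0.003],"delta_rot":[-3.27,1.42,-8.6],"grip":0},{"offset":[0.010,-0.018,0.002],"delta_rot":[-3.27,1.42,-8.6],"grip":0},{"offset":[0.0125,-0.016,0.0015],"delta_rot":[-3.27,1.42,-8.6],"grip":0},{"offset":[0.015,-0.014,0.001],"delta_rot":[-3.27,1.42,-8.6],"grip":0},{"offset":[0.017,-0.012,0.0005],"delta_rot":[-3.27,1.42,-8.6],"grip":0},{"offset":[0.018,-0.009,0.0005],"delta_rot":[-3.27,1.42,-8.6],"grip":0}]'
python3 - <<'E'
from h import *
print(monitor.observe()['joints'])
plan((0.44,-0.165,.30),40)
E
```

```text
time_s: 4.2
tool_pos: [0.1278, -0.4306, 0.3021]
tool_rot: [[0.778, -0.628, 0.001], [-0.628, -0.778, -0.008], [0.006, 0.006, -1.0]]
force: [-0.1, -0.1, -0.4]
width: 0.0854
finger_force: 0.0
[-1.2812  0.0857 -0.022   1.4552 -0.0016  2.5398]
rot/row [ 0.0626 -0.005  -9.8665] |step| 0.051238219027553
0 [ 0.0095 -0.0503  0.    ]
1 [ 0.018  -0.048   0.0001]
2 [ 0.0259 -0.0442  0.0001]
3 [ 0.0331 -0.0391  0.0002]
4 [ 0.0393 -0.0328  0.0002]
5 [ 0.0444 -0.0256  0.0002]
6 [ 0.0481 -0.0176  0.0002]
7 [ 0.0504 -0.0091  0.0003]
```

```bash
python3 -m crank '[{"offset":[0.0095,-0.0503,0],"delta_rot":[0.06,0,-9.87],"grip":0},{"offset":[0.018,-0.048,0],"delta_rot":[0.06,0,-9.87],"grip":0},{"offset":[0.026,-0.044,0],"delta_rot":[0.06,0,-9.87],"grip":0},{"offset":[0.033,-0.039,0],"delta_rot":[0.06,0,-9.87],"grip":0},{"offset":[0.039,-0.033,0],"delta_rot":[0.06,0,-9.87],"grip":0},{"offset":[0.0445,-0.0255,0],"delta_rot":[0.06,0,-9.87],"grip":0},{"offset":[0.048,-0.0175,0],"delta_rot":[0.06,0,-9.87],"grip":0},{"offset":[0.0505,-0.009,0],"delta_rot":[0.06,0,-9.87],"grip":0}]'
for i in 1; do python3 -m crank '[{"offset":[0,0,0],"delta_rot":[0,0,-10.05],"grip":0},{"offset":[0,0,0],"delta_rot":[0,0,-10.05],"grip":0},{"offset":[0,0,0],"delta_rot":[0,0,-10.05],"grip":0},{"offset":[0,0,0],"delta_rot":[0,0,-10.05],"grip":0},{"offset":[0,0,0],"delta_rot":[0,0,-10.05],"grip":0},{"offset":[0,0,0],"delta_rot":[0,0,-10.05],"grip":0},{"offset":[0,0,0],"delta_rot":[0,0,-10.05],"grip":0},{"offset":[0,0,0],"delta_rot":[0,0,-10.05],"grip":0}]'
done
python3 -m crank '[{"offset":[0,0,0],"delta_rot":[0,0,-10.05],"grip":0},{"offset":[0,0,0],"delta_rot":[0,0,-10.05],"grip":0},{"offset":[0,0,0],"delta_rot":[0,0,-10.05],"grip":0},{"offset":[0,0,0],"delta_rot":[0,0,-10.05],"grip":0},{"offset":[0,0,0],"delta_rot":[0,0,-10.05],"grip":0},{"offset":[0,0,0],"delta_rot":[0,0,-10.05],"grip":0},{"offset":[0,0,0],"delta_rot":[0,0,-10.05],"grip":0},{"offset":[0,0,0],"delta_rot":[0,0,-10.05],"grip":0}]'
cat > look.py <<'E'
import sys
from h import *
n=sys.argv[1]
s=monitor.observe();print(s['time_s'],s['joints'],s['tool_pos'],s['tool_rot'][:,0])
ci=camera_info('wrist');im=camera('wrist');cv2.imwrite(f'pics/{n}.png',im)
np.savez(n+'.npz',**{k:ci[k] for k in ci})
for m,X in (('grip top',[.4587,-.1583,.18]),('cross',[.558,-.12,.17]),('seat',[.601,.0825,.29])):print(m,np.array(proj(ci,np.array(X),1)))
E
python3 look.py w2
```

```text
time_s: 5.2
tool_pos: [0.4413, -0.1655, 0.3021]
tool_rot: [[0.765, 0.644, 0.001], [0.644, -0.765, 0.001], [0.002, -0.0, -1.0]]
force: [-0.2, -1.0, 1.2]
width: 0.0855
finger_force: 0.0
time_s: 6.2
tool_pos: [0.4401, -0.1668, 0.3019]
tool_rot: [[-0.507, 0.862, 0.001], [0.862, 0.507, 0.002], [0.001, 0.002, -1.0]]
force: [0.9, -0.1, -1.2]
width: 0.0854
finger_force: 0.0
time_s: 7.2
tool_pos: [0.4401, -0.1668, 0.3019]
tool_rot: [[-0.934, -0.356, 0.001], [-0.356, 0.934, 0.002], [-0.001, 0.001, -1.0]]
force: [0.4, 0.3, 0.2]
width: 0.0855
finger_force: 0.0
7.2 [-0.3634  0.1293  0.0279  1.4691  0.0018 -0.7275] [ 0.4401 -0.1668  0.3019] [-0.9345 -0.3561 -0.0014]
grip top [255.4619 208.1759]
cross [255.714  291.7744]
seat [405.0958 414.0165]
```

View pics/w2.png

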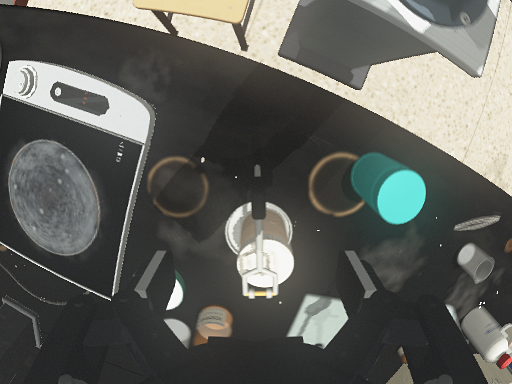

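The wrist view shows the black grip top near (259,210), the arm running down to the fork and crossbar near (261,293), and the jar lid at (266,262). The turquoise look-alike is well off at (388,190). I'll enlarge the grip and crossbar.

```bash
python3 - <<'E'
import cv2
im=cv2.imread('pics/w2.png')[180:310,215:305]
im=cv2.convertScaleAbs(im,alpha=1.0,beta=25)
cv2.imwrite('pics/w2c.png',cv2.resize(im,None,fx=4.6,fy=4.6,interpolation=cv2.INTER_CUBIC))
E
```

```text
(no output)
```

View pics/w2c.png

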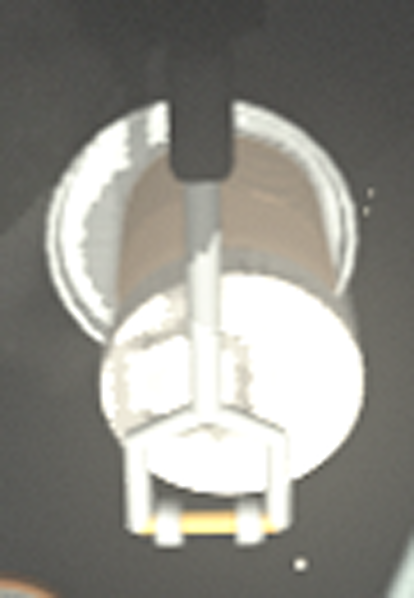

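```bash
python3 - <<'E'
from h import *
ci=dict(np.load('w2.npz'));S=camera_info('scene');T=camera_info('top')
f=plane(ray(ci,(258.9,219.1),1),.18);c=plane(ray(ci,(260.4,293.5),1),.17)
d=(c-f)[:2];L=np.linalg.norm(d);u=d/L
print(f,c,'len (95)',L,'yaw',np.degrees(np.arctan2(u[1],u[0])),'grip',c[:2]-.11*u, f[:2]-.015*u)
print('cross tri',tri(ray(ci,(260.4,293.5),1),ray(S,(304.2,178)),ray(T,(317.5,198))))
print('cross tri w+s',tri(ray(ci,(260.4,293.5),1),ray(S,(304.2,178))))
E
```

```text
[ 0.4681 -0.1512  0.18  ] [ 0.5585 -0.1141  0.17  ] len (95) 0.09767918991125507 yaw 22.302313700494842 grip [ 0.4567 -0.1558] [ 0.4542 -0.1568]
cross tri (array([ 0.5569, -0.1171,  0.172 ]), [np.float64(0.0023387713671046096), np.float64(0.0023437515010954046), np.float64(0.0030161134793764326)])
cross tri w+s (array([ 0.5549, -0.1152,  0.1727]), [np.float64(0.001306270601697284), np.float64(0.0013062706016973402)])
```

```bash
python3 -m crank '[{"offset":[-0.0193,0.0044,0],"delta_rot":[0,0,-1.1],"grip":0},{"offset":[0,0,0.02],"delta_rot":[0,0,0],"grip":0},{"offset":[0,0,0.03],"delta_rot":[0,0,0],"grip":0},{"offset":[0,0,0.035],"delta_rot":[0,0,0],"grip":0},{"offset":[0,0,0.035],"delta_rot":[0,0,0],"grip":0},{"offset":[0,0,0.029],"delta_rot":[0,0,0],"grip":0},{"offset":[0,0,0.015],"delta_rot":[0,0,0],"grip":0},{"offset":[0,0,0],"delta_rot":[0,0,0],"grip":0}]'
python3 look.py w3
```

```text
time_s: 8.25
tool_pos: [0.4569, -0.155, 0.1371]
tool_rot: [[-0.93, -0.367, -0.001], [-0.367, 0.93, 0.002], [-0.0, 0.002, -1.0]]
force: [1.2, 0.2, 0.5]
width: 0.0853
finger_force: 0.0
8.25 [-0.3283  0.2199 -0.2885  1.0638  0.0019 -0.7038] [ 0.4569 -0.155   0.1371] [-0.9303 -0.3667 -0.0001]
grip top [244.7165 304.762 ]
cross [247.2374 409.6854]
seat [450.6382 534.4034]
```

View pics/w3.png

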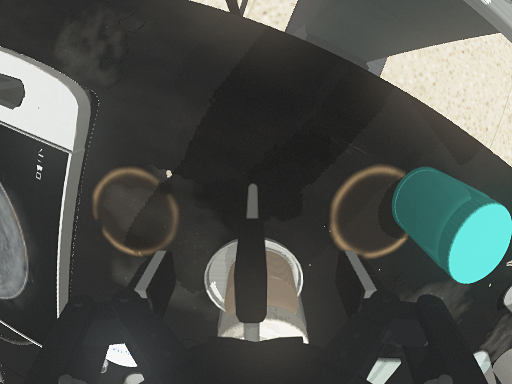

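The grip, at about (252,300), is centred between the open fingers at (155…352). Closing now.

```bash
python3 -m crank '[{"offset":[0,0,0],"delta_rot":[0,0,0],"grip":120},{"offset":[0,0,0],"delta_rot":[0,0,0],"grip":190},{"offset":[0,0,0],"delta_rot":[0,0,0],"grip":255},{"offset":[0,0,0],"delta_rot":[0,0,0],"grip":255},{"offset":[0,0,0],"delta_rot":[0,0,0],"grip":255},{"offset":[0,0,0],"delta_rot":[0,0,0],"grip":255},{"offset":[0,0,0],"delta_rot":[0,0,0],"grip":255},{"offset":[0,0,0],"delta_rot":[0,0,0],"grip":255}]' 115
python3 - <<'E'
from h import *
s=monitor.observe();print(s['force'],s['wrist_torque'],s['width'],s['finger_force'])
E
```

```text
time_s: 9.3
tool_pos: [0.4571, -0.1561, 0.1386]
tool_rot: [[-0.93, -0.368, 0.002], [-0.368, 0.93, 0.001], [-0.002, 0.0, -1.0]]
force: [-1.8, -1.4, 5.5]
width: 0.0129
finger_force: 112.5
[-1.7526 -1.4399  5.4624] [-0.2057  0.2625 -0.1308] 0.012884620320784445 112.46821403503418
```

```bash
python3 -m crank '[{"offset":[0,0,-0.003],"delta_rot":[0,0,0],"grip":255},{"offset":[0,0,-0.005],"delta_rot":[0,0,0],"grip":255},{"offset":[0,0,-0.008],"delta_rot":[0,0,0],"grip":255},{"offset":[0,0,-0.01],"delta_rot":[0,0,0],"grip":255},{"offset":[0,0,-0.01],"delta_rot":[0,0,0],"grip":255},{"offset":[0,0,-0.01],"delta_rot":[0,0,0],"grip":255},{"offset":[0,0,-0.006],"delta_rot":[0,0,0],"grip":255},{"offset":[0,0,-0.003],"delta_rot":[0,0,0],"grip":255}]' 115
python3 - <<'E'
from h import *
s=monitor.observe();print(s['force'],s['wrist_torque'],s['width'],s['finger_force'])
im=camera('scene');cv2.imwrite('pics/s2.png',im)
cv2.imwrite('pics/s2c.png',cv2.resize(im[60:270,220:420],None,fx=2.8,fy=2.8,interpolation=cv2.INTER_CUBIC))
E
```

```text
time_s: 10.3
tool_pos: [0.457, -0.1559, 0.1936]
tool_rot: [[-0.93, -0.368, 0.002], [-0.368, 0.93, 0.001], [-0.002, 0.0, -1.0]]
force: [-0.6, 1.0, -4.1]
width: 0.0126
finger_force: 111.9
[-0.6294  0.9679 -4.0547] [-0.1491  0.3289 -0.016 ] 0.012631348064300087 111.92890048027039
```

View pics/s2c.png

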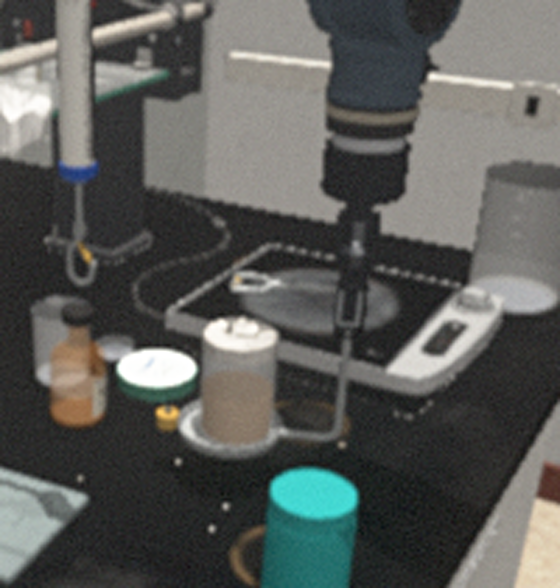

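The pan is 55 mm up and level, with the brown jar standing in it and the trim weight moving along. The hook is at crop (82,265). Now I'll lift to hook-entry height and turn to the stand's yaw.

```bash
python3 -m crank '[{"offset":[0,0,-0.005],"delta_rot":[0,0,1],"grip":255},{"offset":[0,0,-0.01],"delta_rot":[0,0,2],"grip":255},{"offset":[0,0,-0.015],"delta_rot":[0,0,2.5],"grip":255},{"offset":[0,0,-0.016],"delta_rot":[0,0,2.5],"grip":255},{"offset":[0,0,-0.016],"delta_rot":[0,0,2.5],"grip":255},{"offset":[0,0,-0.014],"delta_rot":[0,0,2.5],"grip":255},{"offset":[0,0,-0.009],"delta_rot":[0,0,1.6],"grip":255},{"offset":[0,0,-0.004],"delta_rot":[0,0,1],"grip":255}]'
python3 - <<'E'
from h import *
s=monitor.observe();print(s['force'],s['wrist_torque'],s['finger_force'])
print(s['tool_rot'].T@(np.array([.433,.065,.2826])-s['tool_pos']))
T=camera_info('top');S=camera_info('scene');print('turq',plane(ray(T,(266,253)),.115))
E
```

```text
time_s: 11.35
tool_pos: [0.4569, -0.156, 0.2827]
tool_rot: [[-0.995, -0.104, 0.002], [-0.104, 0.995, 0.001], [-0.002, 0.001, -1.0]]
force: [0.9, 0.1, -4.4]
width: 0.0129
finger_force: 112.0
[ 0.9107  0.1046 -4.4045] [-0.0157  0.3833  0.0388] 111.99843406677246
[0.0008 0.2223 0.0003]
turq [0.4064 0.0223 0.115 ]
```

```bash
python3 -m crank '[{"offset":[0,0.01,0],"delta_rot":[0,0,0],"grip":255},{"offset":[0,0.02,0],"delta_rot":[0,0,0],"grip":255},{"offset":[0,0.032,0],"delta_rot":[0,0,0],"grip":255},{"offset":[0,0.04,0],"delta_rot":[0,0,0],"grip":255},{"offset":[0,0.042,0],"delta_rot":[0,0,0],"grip":255},{"offset":[0,0.038,0],"delta_rot":[0,0,0],"grip":255},{"offset":[0,0.026,0],"delta_rot":[0,0,0],"grip":255},{"offset":[0,0.0143,0],"delta_rot":[0,0,0],"grip":255}]'
python3 - <<'E'
from h import *
s=monitor.observe();print(s['force'],s['wrist_torque'],s['finger_force'],s['tool_pos'])
im=camera('scene');cv2.imwrite('pics/s3.png',im);t=camera('top');cv2.imwrite('pics/t3.png',t);w=camera('wrist');cv2.imwrite('pics/w4.png',w)
np.savez('w4.npz',**camera_info('wrist'))
r=lambda a,k:cv2.resize(a,k,interpolation=cv2.INTER_CUBIC)
A=r(im[115:175,220:320],(800,480)); 
cv2.imwrite('pics/s3c.png',A)
B=r(t[120:200,210:290],(400,400));C=cv2.convertScaleAbs(r(w[284:384,160:300],(400,286)),alpha=1,beta=20)
E
```

```text
time_s: 12.35
tool_pos: [0.4327, 0.0666, 0.282]
tool_rot: [[-0.994, -0.107, 0.0], [-0.107, 0.994, 0.002], [-0.001, 0.002, -1.0]]
force: [0.1, -0.2, -3.7]
width: 0.0128
finger_force: 112.8
[ 0.1163 -0.1834 -3.6516] [-0.0332  0.3728  0.0331] 112.84499287605286 [0.4327 0.0666 0.282 ]
```

View pics/s3c.png

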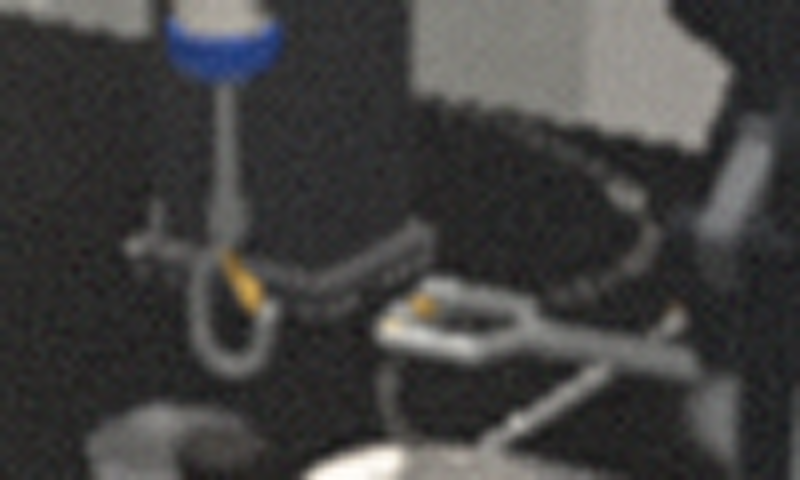

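The scene crop shows the hook with its bottom wire at (234,366), tip at (268,305) and brass latch from (225,258) to (255,300). The fork's crossbar is centred near (410,311), level with the gap above the tip. I'll compute the relative offsets with colour masks.

```bash
cat > m.py <<'E'
from h import *
def gold(im,x0,y0,x1,y1,th=30):
    I=im.astype(int);m=((I[...,2]>I[...,0]+th)&(I[...,1]>I[...,0]+th//3)).astype(np.uint8)
    M=np.zeros_like(m);M[y0:y1,x0:x1]=m[y0:y1,x0:x1]
    k,l,st,c=cv2.connectedComponentsWithStats(M)
    return [(st[i].tolist(),c[i].round(1).tolist()) for i in range(1,k) if st[i][4]>2]
E
python3 - <<'E'
from m import *
S=camera_info('scene');T=camera_info('top');W=dict(np.load('w4.npz'))
s=cv2.imread('pics/s3.png');t=cv2.imread('pics/t3.png');w=cv2.imread('pics/w4.png')
st=monitor.observe();p=st['tool_pos'];u=-st['tool_rot'][:2,0]
cr=np.array([*(p[:2]+.1086*u),p[2]+.0314]);seat=np.array([.601,.0825,.29]);latch=np.array([.596,.082,.31])
print('cr',cr)
for n,c,f,im in (('S',S,0,s),('T',T,0,t),('W',W,1,w)):
    print(n,'cross',np.array(proj(c,cr,f)),'seat',np.array(proj(c,seat,f)),'latch',np.array(proj(c,latch,f)))
print('S gold',gold(s,240,135,285,165));print('T gold',gold(t,215,130,275,190,20));print('W gold',gold(w,200,250,512,384))
def onplane(px,pt,yaw):
    n=np.array([-np.sin(yaw),np.cos(yaw),0]);o,d=ray(S,px);return o+d*(n@(pt-o))/(n@d)
y=np.radians(6)
hb=onplane((249.25,160.7),seat,y);tip=onplane((253.5,153.1),seat,y);cb=onplane((271.3,153.9),seat,y);cb2=onplane((271.3,153.9),cr,y)
print('hook bottom',hb,'tip top',tip,'cross on hook plane',cb,'on own',cb2)
E
```

```text
cr [0.5412 0.0769 0.3136]
S cross [271.4996 153.3168] seat [248.31   158.3105] latch [250.0318 150.5913]
T cross [247.0503 194.4198] seat [245.3884 172.9565] latch [245.4249 173.1086]
W cross [253.7476 409.0804] seat [253.0898 419.1613] latch [253.0287 435.9213]
S gold [([248, 146, 5, 8, 24], [250.0, 150.0]), ([271, 152, 4, 3, 9], [272.3, 152.9])]
T gold [([245, 172, 2, 3, 6], [245.5, 173.0]), ([240, 178, 11, 8, 70], [244.9, 181.7])]
W gold []
hook bottom [0.5986 0.0823 0.2845] tip top [0.5871 0.081  0.3055] cross on hook plane [0.5421 0.0763 0.3118] on own [0.5417 0.0769 0.3121]
```

```bash
python3 - <<'E'
from m import *
T=camera_info('top');t=cv2.imread('pics/t3.png')
for v in range(190,206,1):print(v,t[v,236:260].mean(1).astype(int))
st=monitor.observe();p=st['tool_pos'];u=-st['tool_rot'][:2,0]
for a in (.1086,.095,.0486): print(np.array(proj(T,np.array([*(p[:2]+a*u),p[2]+.0314]))))
E
```

```text
190 [86 85 87 85 90 88 88 90 89 91 91 89 89 91 91 93 93 93 93 95 94 97 95 95]
191 [88 90 88 92 92 88 89 93 90 92 93 93 94 93 95 94 95 96 95 96 95 97 97 97]
192 [94 92 91 93 93 93 94 95 96 94 96 94 94 95 98 97 96 98 97 96 96 98 99 98]
193 [ 97  94  96  93  96  97  98  96  96  98  98  94  97  94  97  99  97  98
  96  98 100  99 101  98]
194 [ 98  97  98  99 100  97  99  98 100 100 100 101  99  97 101 101 100 100
 102 102 100 101 101 102]
195 [ 98  99  97 100  98  99  99 102 101 102 100 102 100 102 102 100 103 102
 104 104 104 102 102 103]
196 [100  98 100 104 103 101 102 102 102 102 102 102 102 101 103 106 105 105
 105 103 103 105 108 105]
197 [103 105 102 106 104 104 105 105 104 104 106 105 105 106 107 108 105 105
 106 107 107 106 108 108]
198 [104 103 105 105 103 106 105 106 104 104 106 106 108 107 107 105 110 108
 106 108 104 108 108 110]
199 [107 106 107 106 105 105 107 106 105 105 111 107 108 109 109 106 109 106
 107 109 109 109 108 108]
200 [106 110 107 107 107 109 111 108 108 107 107 109 111 112 108 111 109 110
 110 110 110 111 111 109]
201 [108 107 109 110 112 108 111 110 109 110 109 109 111 111 110 112 110 110
 111 112 110 111 111 113]
202 [111 109 109 110 111 111 109 111 109 112 110 112 109 112 110 112 110 110
 112 115 111 112 112 112]
203 [113 111 108 111 111 112 113 111 110 112 113 113 111 114 112 113 113 112
 111 112 113 115 113 113]
204 [110 113 110 112 113 110 111 112 113 113 114 112 113 113 116 113 112 114
 111 117 115 114 116 114]
205 [115 113 114 114 115 113 113 113 113 113 113 115 115 114 115 115 115 116
 115 117 116 114 117 115]
[247.0503 194.4198]
[247.5356 199.8294]
[249.2097 218.4935]
```

The top camera's view of the crossbar is blocked by the arm. The scene view agrees with kinematics to 0.6 px for both the crossbar and the latch, so I'll raise 1.5 mm and enter gently.

```bash
python3 -m crank '[{"offset":[-0.003,0,-0.0015],"delta_rot":[0,0,0],"grip":255},{"offset":[-0.006,0,0],"delta_rot":[0,0,0],"grip":255},{"offset":[-0.008,0,0],"delta_rot":[0,0,0],"grip":255},{"offset":[-0.008,0,0],"delta_rot":[0,0,0],"grip":255},{"offset":[-0.007,0,0],"delta_rot":[0,0,0],"grip":255},{"offset":[-0.004,0,0],"delta_rot":[0,0,0],"grip":255},{"offset":[-0.002,0,0],"delta_rot":[0,0,0],"grip":255},{"offset":[0,0,0],"delta_rot":[0,0,0],"grip":255}]'
cat > chk.py <<'E'
import sys
from m import *
s=monitor.observe();print('F',s['force'],'M',s['wrist_torque'],s['finger_force'],s['tool_pos'])
im=camera('scene');cv2.imwrite(f'pics/{sys.argv[1]}.png',im);S=camera_info('scene')
print(gold(im,238,135,285,185))
p=s['tool_pos'];u=-s['tool_rot'][:2,0];cr=np.array([*(p[:2]+.1086*u),p[2]+.0314]);print('cross',cr,np.array(proj(S,cr)))
E
python3 chk.py s4
```

```text
time_s: 13.5
tool_pos: [0.4712, 0.0691, 0.284]
tool_rot: [[-0.994, -0.105, 0.001], [-0.105, 0.994, 0.001], [-0.001, 0.001, -1.0]]
force: [0.1, -0.3, -3.0]
width: 0.0128
finger_force: 112.8
F [ 0.073  -0.2896 -2.9699] M [-0.0693  0.3812 -0.0444] 112.80842900276184 [0.4712 0.0691 0.284 ]
[([248, 146, 5, 8, 23], [249.9, 149.8]), ([256, 148, 4, 3, 9], [257.3, 148.9]), ([239, 183, 5, 2, 8], [241.0, 183.6])]
cross [0.5792 0.0805 0.3154] [256.4242 149.6566]
```

```bash
python3 -m crank '[{"offset":[-0.002,0,0],"delta_rot":[0,0,0],"grip":255},{"offset":[-0.003,0,0],"delta_rot":[0,0,0],"grip":255},{"offset":[-0.003,0,0],"delta_rot":[0,0,0],"grip":255},{"offset":[-0.003,0,0],"delta_rot":[0,0,0],"grip":255},{"offset":[-0.003,0,0],"delta_rot":[0,0,0],"grip":255},{"offset":[-0.002,0,0],"delta_rot":[0,0,0],"grip":255},{"offset":[-0.001,0,0],"delta_rot":[0,0,0],"grip":255},{"offset":[0,0,0],"delta_rot":[0,0,0],"grip":255}]'
python3 chk.py s5
python3 - <<'E'
import cv2
A=cv2.resize(cv2.imread('pics/s5.png')[115:175,210:310],(800,480),interpolation=cv2.INTER_CUBIC);cv2.imwrite('pics/s5c.png',A)
E
```

```text
time_s: 14.55
tool_pos: [0.4878, 0.0708, 0.2838]
tool_rot: [[-0.994, -0.105, 0.0], [-0.105, 0.994, 0.001], [-0.001, 0.001, -1.0]]
force: [-3.0, -0.7, -5.0]
width: 0.0127
finger_force: 112.9
F [-3.0419 -0.6798 -5.011 ] M [-0.1031  0.9846 -0.0753] 112.8854763507843 [0.4878 0.0708 0.2838]
[([248, 146, 2, 2, 3], [248.3, 146.7]), ([251, 147, 2, 3, 5], [251.4, 148.2])]
cross [0.5958 0.0822 0.3152] [250.0115 148.5061]
```

Fx is −3 N, which matches the latch's 2–4 N opening force, so the bar is past the tip. Lowering into the hook.

```bash
python3 -m crank '[{"offset":[0,0,0.001],"delta_rot":[0,0,0],"grip":255},{"offset":[0,0,0.002],"delta_rot":[0,0,0],"grip":255},{"offset":[0,0,0.002],"delta_rot":[0,0,0],"grip":255},{"offset":[0,0,0.002],"delta_rot":[0,0,0],"grip":255},{"offset":[0,0,0.002],"delta_rot":[0,0,0],"grip":255},{"offset":[0,0,0.002],"delta_rot":[0,0,0],"grip":255},{"offset":[0,0,0.001],"delta_rot":[0,0,0],"grip":255},{"offset":[0,0,0],"delta_rot":[0,0,0],"grip":255}]'
python3 chk.py s6
```

```text
time_s: 15.6
tool_pos: [0.488, 0.0709, 0.2718]
tool_rot: [[-0.994, -0.105, 0.001], [-0.105, 0.994, 0.001], [-0.001, 0.001, -1.0]]
force: [-0.4, 0.3, -3.0]
width: 0.0123
finger_force: 112.9
F [-0.44    0.305  -3.0199] M [-0.0583  0.6111  0.0072] 112.88483262062073 [0.488  0.0709 0.2718]
[([247, 146, 5, 8, 18], [248.5, 150.0])]
cross [0.596  0.0823 0.3032] [250.0069 153.3884]
```

```bash
python3 -m crank '[{"offset":[0,0,0.001],"delta_rot":[0,0,0],"grip":255},{"offset":[0,0,0.002],"delta_rot":[0,0,0],"grip":255},{"offset":[0,0,0.002],"delta_rot":[0,0,0],"grip":255},{"offset":[0,0,0.002],"delta_rot":[0,0,0],"grip":255},{"offset":[0,0,0.002],"delta_rot":[0,0,0],"grip":255},{"offset":[0,0,0.002],"delta_rot":[0,0,0],"grip":255},{"offset":[0,0,0.002],"delta_rot":[0,0,0],"grip":255},{"offset":[0,0,0.001],"delta_rot":[0,0,0],"grip":255}]'
python3 chk.py s7
python3 - <<'E'
import cv2
A=cv2.resize(cv2.imread('pics/s7.png')[115:190,205:305],(800,600),interpolation=cv2.INTER_CUBIC);cv2.imwrite('pics/s7c.png',A)
E
```

```text
time_s: 16.65
tool_pos: [0.4886, 0.0709, 0.2581]
tool_rot: [[-0.994, -0.105, 0.002], [-0.105, 0.994, 0.001], [-0.002, 0.001, -1.0]]
force: [3.6, -0.1, -2.3]
width: 0.0124
finger_force: 112.9
F [ 3.6141 -0.0938 -2.2651] M [ 0.0401 -0.4694  0.0009] 112.88872361183167 [0.4886 0.0709 0.2581]
[([248, 148, 5, 8, 23], [250.0, 151.6])]
cross [0.5966 0.0823 0.2895] [249.9027 158.8884]
```

View pics/s7c.png

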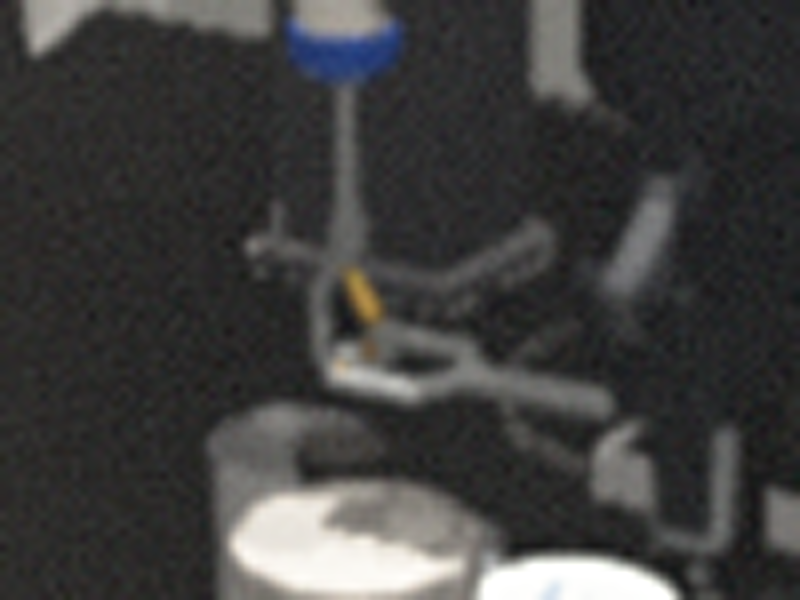

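The picture shows the bar inside the hook with the brass latch shut over it, from (350,270) to (375,320), and the hook drawn down slightly. The +3.6 N in x says the bar rides on the tip side of the curve, so I'll ease +x and lower slowly.

```bash
python3 -m crank '[{"offset":[-0.0005,0,0.001],"delta_rot":[0,0,0],"grip":255},{"offset":[-0.0005,0,0.0015],"delta_rot":[0,0,0],"grip":255},{"offset":[-0.0005,0,0.0015],"delta_rot":[0,0,0],"grip":255},{"offset":[-0.0005,0,0.0015],"delta_rot":[0,0,0],"grip":255},{"offset":[-0.0005,0,0.0015],"delta_rot":[0,0,0],"grip":255},{"offset":[0,0,0.0015],"delta_rot":[0,0,0],"grip":255},{"offset":[0,0,0.0005],"delta_rot":[0,0,0],"grip":255},{"offset":[0,0,0],"delta_rot":[0,0,0],"grip":255}]'
cat > av.py <<'E'
import sys
from m import *
F=[];M=[];G=[]
for i in range(10):
    s=monitor.observe();F.append(s['force']);M.append(s['wrist_torque']);im=camera('scene');g=gold(im,238,135,285,195)
    if g: g=max(g,key=lambda q:q[0][4]);G.append(g[1]+[g[0][4]])
F=np.array(F);M=np.array(M)
print('F',F.mean(0),'sd',F.std(0),'M',M.mean(0),'sd',M.std(0));print('latch',np.mean(G,0),s['tool_pos'],s['tool_rot'][:,0],s['time_s'])
cv2.imwrite(f'pics/{sys.argv[1]}.png',im)
E
python3 av.py s8
```

```text
time_s: 17.7
tool_pos: [0.4907, 0.0712, 0.2491]
tool_rot: [[-0.994, -0.105, 0.002], [-0.105, 0.994, 0.001], [-0.002, 0.001, -1.0]]
force: [0.5, 0.3, -1.6]
width: 0.0128
finger_force: 112.9
F [ 0.9182  0.1386 -1.2249] sd [0.441  0.5034 0.5537] M [-0.0155 -0.0553  0.0055] sd [0.031  0.0351 0.0279]
latch [249.9  154.16  23.6 ] [0.4907 0.0712 0.249 ] [-0.9945 -0.1048 -0.0016] 18.15
```

```bash
python3 -m crank '[{"offset":[-0.0003,0,0.001],"delta_rot":[0,0,0],"grip":255},{"offset":[-0.0003,0,0.0015],"delta_rot":[0,0,0],"grip":255},{"offset":[-0.0002,0,0.002],"delta_rot":[0,0,0],"grip":255},{"offset":[0,0,0.002],"delta_rot":[0,0,0],"grip":255},{"offset":[0,0,0.002],"delta_rot":[0,0,0],"grip":255},{"offset":[0,0,0.0015],"delta_rot":[0,0,0],"grip":255},{"offset":[0,0,0.001],"delta_rot":[0,0,0],"grip":255},{"offset":[0,0,0],"delta_rot":[0,0,0],"grip":255}]' >/dev/null
python3 av.py s9
```

```text
F [-1.0643 -0.2512 -0.4354] sd [0.6036 0.4008 0.3876] M [-0.0553  0.2179 -0.0048] sd [0.0215 0.0171 0.0371]
latch [246.94 179.47  35.8 ] [0.4915 0.0713 0.238 ] [-0.9945 -0.1048 -0.0015] 19.65
```

```bash
sed -i 's/285,195/256,172/; s/range(10)/range(20)/' av.py; python3 -m crank '[{"offset":[0.0002,0,0.0005],"delta_rot":[0,0,0],"grip":255},{"offset":[0.0002,0,0.001],"delta_rot":[0,0,0],"grip":255},{"offset":[0.0001,0,0.001],"delta_rot":[0,0,0],"grip":255},{"offset":[0,0,0.001],"delta_rot":[0,0,0],"grip":255},{"offset":[0,0,0.001],"delta_rot":[0,0,0],"grip":255},{"offset":[0,0,0.001],"delta_rot":[0,0,0],"grip":255},{"offset":[0,0,0],"delta_rot":[0,0,0],"grip":255},{"offset":[0,0,0],"delta_rot":[0,0,0],"grip":255}]' >/dev/null
python3 av.py s10
```

```text
F [4.6861 0.3313 0.1462] sd [0.4873 0.4491 0.5376] M [ 0.0373 -0.873  -0.0191] sd [0.0304 0.0932 0.0257]
latch [249.85  160.235  23.25 ] [0.4912 0.0712 0.2326] [-0.9945 -0.1048 -0.0019] 21.65
```

```bash
python3 -m crank '[{"offset":[-0.0002,0,0],"delta_rot":[0,0,0],"grip":255},{"offset":[-0.0002,0,0],"delta_rot":[0,0,0],"grip":255},{"offset":[0,0,0],"delta_rot":[0,0,0],"grip":255},{"offset":[0,0,0],"delta_rot":[0,0,0],"grip":255},{"offset":[0,0,0],"delta_rot":[0,0,0],"grip":255},{"offset":[0,0,0],"delta_rot":[0,0,0],"grip":255},{"offset":[0,0,0],"delta_rot":[0,0,0],"grip":255},{"offset":[0,0,0],"delta_rot":[0,0,0],"grip":255}]' >/dev/null
python3 av.py s11
```

```text
F [2.1425 0.3174 0.1104] sd [0.361  0.5416 0.5209] M [-0.0067 -0.4    -0.    ] sd [0.0314 0.0552 0.0386]
latch [249.895 160.275  22.   ] [0.4914 0.0713 0.2325] [-0.9945 -0.1049 -0.0014] 23.65
```

```bash
python3 -m crank '[{"offset":[-0.0002,0,0],"delta_rot":[0,0,0],"grip":255},{"offset":[-0.00014,0,0],"delta_rot":[0,0,0],"grip":255},{"offset":[0,0,0],"delta_rot":[0,0,0],"grip":255},{"offset":[0,0,0],"delta_rot":[0,0,0],"grip":255},{"offset":[0,0,0],"delta_rot":[0,0,0],"grip":255},{"offset":[0,0,0],"delta_rot":[0,0,0],"grip":255},{"offset":[0,0,0],"delta_rot":[0,0,0],"grip":255},{"offset":[0,0,0],"delta_rot":[0,0,0],"grip":255}]' >/dev/null
python3 av.py s12
```

```text
F [-1.1552  0.0931  0.086 ] sd [0.4531 0.5181 0.3395] M [-0.0502  0.2031 -0.001 ] sd [0.0355 0.0468 0.0246]
latch [249.855 160.2    23.25 ] [0.4918 0.0713 0.2325] [-0.9945 -0.1049 -0.0016] 25.65
```

```bash
python3 -m crank '[{"offset":[0.00012,0,0],"delta_rot":[0,0,0],"grip":255},{"offset":[0,0,0],"delta_rot":[0,0,0],"grip":255},{"offset":[0,0,0],"delta_rot":[0,0,0],"grip":255},{"offset":[0,0,0],"delta_rot":[0,0,0],"grip":255},{"offset":[0,0,0],"delta_rot":[0,0,0],"grip":255},{"offset":[0,0,0],"delta_rot":[0,0,0],"grip":255},{"offset":[0,0,0],"delta_rot":[0,0,0],"grip":255},{"offset":[0,0,0],"delta_rot":[0,0,0],"grip":255}]' 20
python3 av.py s13
```

```text
time_s: 26.7
tool_pos: [0.4917, 0.0713, 0.2325]
tool_rot: [[-0.994, -0.105, 0.001], [-0.105, 0.994, 0.001], [-0.002, 0.001, -1.0]]
force: [-0.8, 0.1, 0.3]
width: 0.0126
finger_force: 113.0
F [0.658  0.0881 0.1491] sd [0.5809 0.404  0.3667] M [-0.0128 -0.0855  0.0056] sd [0.0278 0.0267 0.0219]
latch [249.875 160.215  23.55 ] [0.4916 0.0713 0.2325] [-0.9945 -0.1049 -0.0015] 27.65
```

Everything is balanced: Fz about 0.1 N and the horizontal forces and moment near zero. I'll let go gradually.

```bash
python3 -m crank '[{"offset":[0,0,0],"delta_rot":[0,0,0],"grip":235},{"offset":[0,0,0],"delta_rot":[0,0,0],"grip":225},{"offset":[0,0,0],"delta_rot":[0,0,0],"grip":218},{"offset":[0,0,0],"delta_rot":[0,0,0],"grip":212},{"offset":[0,0,0],"delta_rot":[0,0,0],"grip":206},{"offset":[0,0,0],"delta_rot":[0,0,0],"grip":200},{"offset":[0,0,0],"delta_rot":[0,0,0],"grip":190},{"offset":[0,0,0],"delta_rot":[0,0,0],"grip":180}]' 20
python3 av.py s14
```

```text
time_s: 28.7
tool_pos: [0.4916, 0.0713, 0.2325]
tool_rot: [[-0.994, -0.105, 0.001], [-0.105, 0.994, 0.001], [-0.001, 0.001, -1.0]]
force: [1.0, -0.4, 0.7]
width: 0.0251
finger_force: 0.0
F [-0.0553  0.2428  0.1985] sd [0.6759 0.4765 0.3574] M [-0.0057  0.0007  0.0063] sd [0.0255 0.0329 0.0283]
latch [249.97  160.075  22.8  ] [0.4916 0.0713 0.2325] [-0.9945 -0.1048 -0.0015] 29.65
```

```bash
python3 -m crank '[{"offset":[0,0,0],"delta_rot":[0,0,0],"grip":150},{"offset":[0,0,0],"delta_rot":[0,0,0],"grip":110},{"offset":[0,0,0],"delta_rot":[0,0,0],"grip":80},{"offset":[0,0,0],"delta_rot":[0,0,0],"grip":80},{"offset":[0.005,0,0],"delta_rot":[0,0,0],"grip":80},{"offset":[0.01,0,0],"delta_rot":[0,0,0],"grip":80},{"offset":[0.015,0,0],"delta_rot":[0,0,0],"grip":80},{"offset":[0.02,0,0],"delta_rot":[0,0,0],"grip":80}]'
python3 -m crank '[{"offset":[0.015,0,0],"delta_rot":[0,0,0],"grip":80},{"offset":[0.01,0,0],"delta_rot":[0,0,0],"grip":80},{"offset":[0.005,0,0],"delta_rot":[0,0,0],"grip":80},{"offset":[0,0,0],"delta_rot":[0,0,0],"grip":80},{"offset":[0,0,0],"delta_rot":[0,0,0],"grip":80},{"offset":[0,0,0],"delta_rot":[0,0,0],"grip":80},{"offset":[0,0,0],"delta_rot":[0,0,0],"grip":80},{"offset":[0,0,0],"delta_rot":[0,0,0],"grip":80}]'
python3 av.py s15
python3 - <<'E'
import cv2,numpy as np
a=cv2.imread('pics/s14.png').astype(int);b=cv2.imread('pics/s15.png').astype(int)
d=np.abs(a-b).max(2)[130:240,225:268];print('diff hook/jar region',d.mean(),(d>40).sum())
E
```

```text
time_s: 30.7
tool_pos: [0.4406, 0.0659, 0.2324]
tool_rot: [[-0.994, -0.105, 0.001], [-0.105, 0.994, 0.001], [-0.001, 0.001, -1.0]]
force: [0.5, -0.2, -0.4]
width: 0.0587
finger_force: 0.0
time_s: 31.7
tool_pos: [0.4121, 0.0629, 0.2323]
tool_rot: [[-0.994, -0.105, 0.001], [-0.105, 0.994, 0.001], [-0.001, 0.001, -1.0]]
force: [0.8, -0.3, 1.0]
width: 0.0583
finger_force: 0.0
F [ 0.0443  0.0024 -0.003 ] sd [0.5426 0.4973 0.5274] M [ 0.0031  0.0077 -0.0077] sd [0.0344 0.0322 0.0265]
latch [250.32  160.515  29.   ] [0.4121 0.0629 0.2324] [-0.9945 -0.1049 -0.0015] 32.65
diff hook/jar region 9.362790697674418 215
```

```bash
python3 - <<'E'
from m import *
pr=None
for i in range(16):
    im=camera('scene');g=[q for q in gold(im,238,135,260,172)];b=cv2.GaussianBlur(im,(0,0),1.5).astype(int)
    if pr is not None:
        d=np.abs(b-pr).max(2)[130:240,225:300]
        if i%3==0:print(g[:2],d.mean().round(2),d.max())
    pr=b
cv2.imwrite('pics/s16.png',im)
a=cv2.imread('pics/s15.png');d=np.abs(cv2.GaussianBlur(a,(0,0),1.5).astype(int)-b).max(2)[130:240,225:300];print('1s diff',d.mean(),d.max(),monitor.observe()['time_s'])
E
```

```text
[([248, 157, 6, 8, 29], [250.3, 160.5]), ([249, 167, 3, 3, 7], [249.7, 168.0])] 0.89 6
[([248, 157, 6, 8, 29], [250.3, 160.5]), ([249, 167, 3, 3, 8], [249.9, 167.9])] 0.92 7
[([248, 157, 6, 8, 29], [250.3, 160.5]), ([249, 167, 3, 3, 7], [249.7, 168.0])] 0.87 6
[([248, 157, 6, 8, 30], [250.4, 160.6]), ([249, 167, 3, 3, 7], [249.7, 168.0])] 0.85 3
[([248, 157, 6, 8, 30], [250.4, 160.6]), ([249, 167, 3, 3, 7], [249.7, 168.0])] 0.91 10
1s diff 1.085939393939394 11 33.5
```

Everything hangs still, with only image noise between frames, the latch shut and the hook drawn about 25 mm. Handing in.

```bash
python3 -c "
from workcell import close_job
print(close_job())"
```

```text
the job is handed in; nothing more can be done
None
```

The jar's pan hangs still and free in the balance's hook with the latch shut behind the crossbar, drawn down about 25 mm. The wrist force put pan plus jar at roughly 4 N. The job is handed in and no verdict came back.

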